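Open the water filler of a chocolate warmer

TASK

Open the warmer's water filler for topping up: flip the red tab on the filler cap up until it stands upright, unscrew the cap anticlockwise by it until you feel it come free, then lift the cap out and stand it upright in the small metal dish, tab still up. Feel your way and never force it: do not pull while the thread still holds, do not wrench it against the stop beyond, do not press hard on it. Leave the other things on the counter where they are, and do not shove the dish about.

Things in the scene. Friction and masses are not known exactly. Their poses are not given: they have to be found in the camera images.
- warmer: Fixed stainless water-bath chocolate warmer, 270 x 340 x 150 mm high, front (black panel, dial) at its -x side. Origin: centre of its underside. Its pan lid (215 x 175 mm, centre 65 mm to +y, with its knob 42 mm above the deck) stands beside the filler. The louvred side is -y.
- filler (a point): Centre of the filler mouth, on the warmer's deck near its front -y corner: on the neck's axis, level with the neck's rim, 183 mm above the counter, 33 mm above the deck. Axes as the warmer.
- neck: Fixed round stainless filler neck, 72 mm outside, 33 mm tall on the deck. Origin: on its axis at deck level, z up. The cap's head sits sunk in it (59 mm bore), flush with its rim, so only the tab can be gripped. Two-start quick thread, hidden; where it starts round the neck is not told. It bears 12 N of pull on the held cap, or about 30 N pressed down.
- stops: The two sprung stop pins inside the neck, out of sight under the cap, that end its unscrewing; the lugs meet them 18.5 mm from the axis, 15 deg after coming free. They give 0.15 rad and bear 10 N (a twist of 0.18 Nm), far less than the 0.3 to 0.4 Nm it takes to break the cap loose. Origin as the neck's.
- cap: Loose black filler cap, 90 g: plug 13 mm, lugs 41 mm across, head 54 mm wide, 12 mm thick. Origin: centre of its underside, z up; x points to the folded tab's lip, y along the hinge. Screwed in, origin 8 mm above the neck's; a sprung gasket pushes it up with 17 N. Anticlockwise (+z) it rises 3 mm and is free after 80 to 115 deg (how tight it is varies): then the gasket's push is gone (felt).
- tab (a joint): Stiff hinge of the red tab on the cap: 0 folded flat on the cap, 1.57 upright, end stop 1.9 rad; stays where left (about 2 N at the lip to move). Hinge axis: across the cap's axis, along cap y, 30.5 mm above the cap's origin.
- tab_lip (a point): Middle of the thick lip of the red tab, 26 mm from the hinge. Tab: 34 mm wide along cap y, 30 mm long, 6 mm thick, 8 mm at the last 8 mm; 2.5 mm clear of the cap's top when folded. Site x points from hinge to lip, y along the hinge, z out of its upper face. Folded, the side edges can be pinched by the fingertips.
- dish: Loose round shallow metal dish for the cap, 110 mm across, 14 mm high, flat inner floor 98 mm across and 4 mm up. Origin: centre of its underside.
- jug: Bystander: steel milk jug with a handle, 72 mm across, 80 mm tall. Origin: centre of its underside.
- jar: Bystander: glass sugar jar with a wooden lid, 68 mm across, 80 mm tall. Origin: centre of its underside.
- cup: Bystander: white espresso cup, 54 mm across, 50 mm tall, standing on the warmer's deck behind the filler. Origin: centre of its underside.
- spatula: Bystander: spatula lying on the counter. Origin: centre of its underside.
- syrup: Bystander: tall amber syrup bottle, 66 mm across, 210 mm tall. Origin: centre of its underside.
- tin: Bystander: mint green round tin, 94 mm across, 70 mm tall. Origin: centre of its underside.
Mind the look-alikes: they are no part of the job. Leave any orange look-alike of the cap alone.

How it is judged:
By the outcome, as a careful person would: the job done as asked, in the order asked, and still so for the second after the job is handed in, with the robot touching nothing.
It also fails if it takes over 70 s, if anything falls off the work surface, if the arm or the gripper's body presses on something with over 40 N, if the wrist force passes 120 N, or if a joint passes its speed limit or range.

ROBOT

A 6-joint arm with a two-finger parallel gripper is mounted at the origin on the work surface. World frame = base frame: x ahead of the robot, y to its left, z up, the work surface at z = 0. Lengths are in mm, angles in rad, forces in N, time in s.
With the tool pointing down it reaches from about 350 to 975 mm from the base axis. Payload 7.1 kg.
Tool frame: the origin (TCP) lies at the very end of the fingers, on their centre line; the grasp point (between the pads) lies 19 mm behind it (ctrl.grasp_offset is the distance from the TCP to the grasp point, in mm); z points along the fingers, y is the line along which they close (so a half turn about z gives the same grasp; the last joint's range is limited). The gripper opens to 88 mm and grips with 3 to 60 N. Pads are 20 mm wide; open, the fingers measure 115 mm over their backs; the gripper's body (75 mm by 178 mm) begins 61 mm behind the grasp point.
Start: joints at [1.267, 0.423, 1.63, -0, 1.089, -0.019], TCP at [175.572, 599.816, 222.675] pointing down, gripper open.
Joint ranges: [-3, 3], [-0.9, 2.11], [0.09, 2.58], [-1.31, 4.45], [0.11, 2.69], [-2.54, 2.54]. Speed limits (rad/s): [2.39, 2.39, 3.01, 3.14, 3.14, 3.14].

INTERFACE

Orientations are given as a rotation vector (axis times angle).
In Python, from workcell import ctrl, viewer, ticket, models gives the robot as it stands.
- The arm moves only by the tool play_rows, never from a script. Its arguments are lists of equal length, an entry for each row: "dp": the shift along the world's x, y, z in mm, a list of three; "yaw": the turn about the world's z in degrees. In form: {"dp": [[tx, ty, tz], ...], "yaw": [yaw, ...]}. A call has 1 to 8 rows; each row shifts and turns the commanded pose from where the row before left it; what a row does not reach is not made up. A row lasts 1/12 s, in which the tool goes at most 41.7 mm and 7.16 degrees, less where a joint would pass 70% of its speed; a pose out of reach is approached as far as the arm can. A call is refused whole if a number of a shift passes 41.7 or a number of a turn 7.16, either way. A call with a gripper value outside its range is refused whole. "gripper" is the closure, from 0 (fully open) to 1 (shut), set as the call begins (left out, the last holds). The fingers move at their own pace and stop on an object; the grip force is fixed at half the most. Time passes only in rows, so rows that do not move let the fingers close. It gives the time, the measured TCP pose, the force, the opening and the grip force at its end, in the units of the state.
- ctrl.get_obs(): the state, without advancing time (a new reading comes with each control period).
- viewer.get_image(name): name is "scene" or "top" or "wrist"; returns a dict with "pixels" (400x640x3 uint8, red, green, blue), "range_z" (400x640 float32, mm along the optical axis (not along the pixel's ray), 0 where there is no reading), "fx", "fy", "cx", "cy" (pixels), "T" (4x4, takes a point from camera to world coordinates); the wrist camera has in their place "hand_eye" (4x4, takes a point from camera to tool coordinates, whose origin is the TCP and whose axes are the flange's). Camera axes: x right, y up, looking along -z (the intrinsics and any distortion apply to the point x, -y, -z); pixel columns grow to the right and rows downward; lengths in mm; the calibration is good to about 2 mm. A picture is of the moment at which its call begins: read the wrist's pose just before it.
- ticket.close_job(): hands the job in; it is judged then, once.
Trained networks look in a picture, given as the dict that the camera call returned (one of the last four; its "shot" number tells which), for a name from the list of things; names that differ only in an ending like _2 or _b are one class to them, and where a whole thing is asked for, a point or a joint stands for the part that bears it (a point fixed in the world has none). Each returns a list of dicts, best first, with "conf" (0 to 1); they miss things now and then, are a little off and sometimes report something else, mostly with a low value. They report only what shows in the picture. A call takes as long as a camera call. They do not tell look-alikes from the thing itself.
- models.look_for(picture, name): "bbox" ([centre column, centre row, width, height] in pixels, round what is visible of it).
- models.landmark_of(picture, name): "location" ([column, row] in pixels: a listed point, or the origin of a listed thing).
The state is a dict: "t": time; "qpos": joint angles; "qvel": joint speeds; "joint_torque": joint torques, N m; "ee_pos": TCP position; "orientation": TCP orientation; "ft_force": force on the tool from outside, world axes, zero at the start; "moment": the same for the moment, N m; "width": finger opening in mm; "grasp_force": force on a finger pad.
Only numpy, scipy, OpenCV 4.12 (cv2) and the standard library are available. Lean on these libraries where they do the work, as an engineer would, in place of code of your own. Each camera call takes 0.05 s, during which the arm holds its last target. There are 200 camera calls.

## Working session

There is one attempt and no reset: what is moved stays moved. The work goes in short steps, Python scripts to look and compute and a tool call to move; the robot and the scene stay as the last step left them, time stands still between calls to the robot, and variables do not carry over. Pictures are saved under pics/ and viewed, at most 10 in all, crops included, and the job is handed in when it is done.

Besides the shell and the picture viewer there is one more tool, called after "Emit:" as name(argument=value, ...), one argument or row to a line, values as JSON. play_rows: Moves the arm, as the interface text tells. Its arguments: {"type":"object","properties":{"dp":{"type":"array"},"yaw":{"type":"array"},"gripper":{"type":"number"}},"required":["dp","yaw"]}

```bash
mkdir -p pics; cat > h.py <<'E'
import numpy as np, cv2
from workcell import ctrl, viewer, ticket, models
from scipy.spatial.transform import Rotation as R
def T_of(im,obs=None):
    if 'T' in im: return np.array(im['T'])
    M=np.eye(4); M[:3,:3]=R.from_rotvec(obs['orientation']).as_matrix(); M[:3,3]=obs['ee_pos']
    return M@np.array(im['hand_eye'])
def p2w(im,u,v,z=None,obs=None,d=None):
    T=T_of(im,obs)
    r=np.array([(u-im['cx'])/im['fx'],-(v-im['cy'])/im['fy'],-1.0])
    if z is not None:
        w=T[:3,:3]@r; s=(z-T[2,3])/w[2]; return T[:3,3]+s*w
    if d is None: 
        a=im['range_z'][max(0,int(v)-2):int(v)+3,max(0,int(u)-2):int(u)+3]; a=a[a>0]; d=np.median(a) if a.size else np.nan
    return T[:3,3]+T[:3,:3]@(r*d)
def save(im,name,crop=None,scale=1):
    p=im['pixels'][:,:,::-1]
    if crop: a,b,c,d=crop; p=p[b:d,a:c]
    cv2.imwrite('pics/'+name,cv2.resize(p,None,fx=scale,fy=scale,interpolation=cv2.INTER_CUBIC))
def w2p(im,P,obs=None):
    q=np.linalg.inv(T_of(im,obs))@np.append(P,1); return im['cx']+im['fx']*q[0]/-q[2], im['cy']-im['fy']*q[1]/-q[2]
E
python3 - <<'E'
from h import *
o=ctrl.get_obs(); print(o['t'],o['ee_pos'],o['orientation'],o['ft_force'],o['moment'],o['width'])
ims={n:viewer.get_image(n) for n in ('scene','top')}
for n,im in ims.items():
    print(n,[k for k in im if k not in('pixels','range_z')])
    for t in ['warmer','filler','cap','tab_lip','dish','cup','neck']:
        for f in (models.landmark_of,):
            for r in f(im,t)[:3]:
                l=r['location']; print(t,np.round(l),round(r['conf'],2),np.round(p2w(im,*l)))
p=np.vstack([ims['scene']['pixels'],ims['top']['pixels']])[:,:,::-1]
cv2.imwrite('pics/a.png',cv2.resize(p,(480,600)))
save(ims['top'],'top.png',None,1.25); save(ims['scene'],'scene.png',None,1.25)
E
```

```text
0.0 [175.39925262 599.31274572 221.91150567] [-4.45728204e-01 -3.10957807e+00  2.35337338e-03] [-0.85402862 -0.09129643  0.06282511] [ 0.02158127 -0.00685374 -0.07298983] 87.70615031134886
scene ['fx', 'fy', 'cx', 'cy', 'T', 'shot']
warmer [299. 249.] 0.97 [747.  -7. 142.]
warmer [252. 206.] 0.36 [ 591. -103.  176.]
filler [253. 195.] 0.97 [564. -94. 191.]
filler [253. 203.] 0.47 [589. -99. 183.]
cap [252. 205.] 0.61 [ 590. -102.  179.]
cap [222. 219.] 0.53 [ 435. -195.   21.]
cap [261. 197.] 0.21 [575. -74. 190.]
tab_lip [258. 197.] 0.68 [574. -83. 190.]
tab_lip [226. 207.] 0.6 [ 391. -178.   34.]
dish [183. 258.] 0.67 [ 562. -318.    2.]
cup [264. 237.] 0.94 [722. -88. 177.]
neck [252. 206.] 0.66 [ 591. -104.  174.]
neck [182. 224.] 0.56 [ 437. -319.   26.]
top ['fx', 'fy', 'cx', 'cy', 'T', 'shot']
warmer [338. 196.] 0.65 [588.  18. 165.]
warmer [191. 198.] 0.25 [606. 467.  17.]
filler [383. 204.] 0.61 [562. -99. 188.]
cap [384. 208.] 0.74 [ 552. -100.  182.]
cap [314. 274.] 0.6 [371.  91.  31.]
cap [362. 265.] 0.59 [396. -55.  24.]
tab_lip [356. 271.] 0.67 [377. -35.  33.]
tab_lip [408. 267.] 0.62 [ 389. -190.   33.]
tab_lip [378. 195.] 0.58 [585. -87. 192.]
dish [445. 204.] 0.73 [ 578. -319.    4.]
cup [377. 156.] 0.53 [698. -92. 154.]
neck [222. 180.] 0.74 [644. 345. 116.]
neck [381. 208.] 0.58 [553. -92. 187.]
neck [459. 164.] 0.21 [ 689. -347.   69.]
```

View pics/top.png

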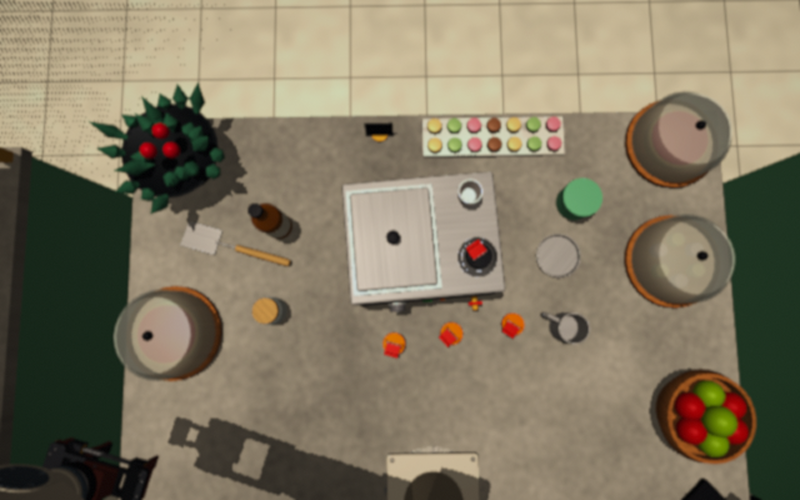

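View pics/scene.png

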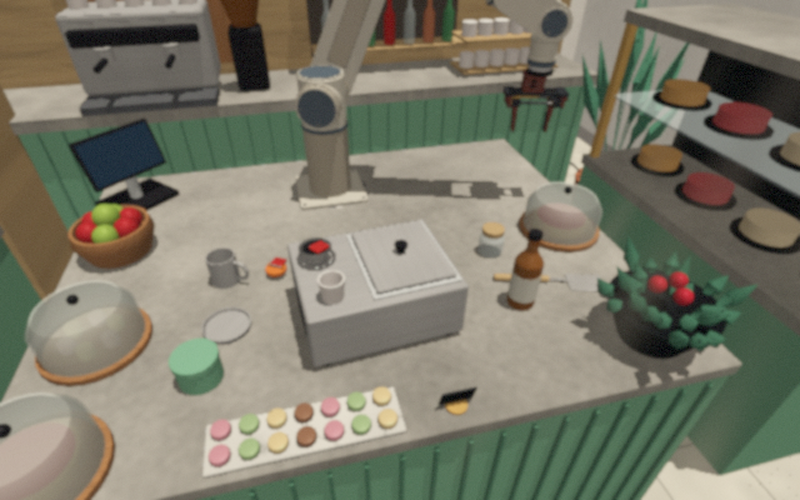

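Top picture: candidates with a red tab are the black cap sunk in the steel neck at (382,205) unscaled, and orange look-alikes at (315,275), (361,266) and (410,259). The black one in the neck on the warmer's front -y corner is the one I want. The dish is the bare metal disc at (445,205). I'll hover first and check with a close crop.

Emit:
play_rows(
  dp=[
    [18, -34.5, 8],
    [18, -34.5, 8],
    [18, -34.5, 8],
    [18, -34.5, 8],
    [18, -34.5, 8],
    [18, -34.5, 8],
    [18, -34.5, 8],
    [18, -34.5, 8],
  ],
  yaw=[-6.9, -6.9, -6.9, -6.9, -6.9, -6.9, -6.9, -6.9],
)

```text
t: 1.47
ee_pos: [320.0, 322.2, 287.3]
orientation: [1.843, 2.544, 0.001]
ft_force: [-0.1, 0.8, 0.9]
width: 87.7
grasp_force: 0.0
```

Emit:
play_rows(
  dp=[
    [18, -34.5, 8],
    [18, -34.5, 8],
    [18, -34.5, 8],
    [18, -34.5, 8],
    [18, -34.5, 8],
    [18, -34.5, 8],
    [18, -34.5, 8],
    [18, -34.5, 8],
  ],
  yaw=[-6.9, -6.9, -6.9, -6.9, -6.9, -6.9, -6.9, -6.9],
)

```text
t: 2.13
ee_pos: [464.0, 45.9, 351.4]
orientation: [2.812, 1.4, 0.001]
ft_force: [0.2, 0.5, 0.3]
width: 87.6
grasp_force: 0.0
```

Emit:
play_rows(
  dp=[
    [18, -34.5, 0],
    [18, -34.5, 0],
    [18, -34.5, 0],
    [18, -34.5, 0],
    [0, 0, 0],
  ],
  yaw=[-6.9, -6.9, -6.9, -6.9, 0],
)

```text
t: 2.55
ee_pos: [537.9, -95.4, 350.5]
orientation: [3.064, 0.682, 0.002]
ft_force: [0.6, -0.1, -0.0]
width: 87.8
grasp_force: 0.0
```

```bash
python3 - <<'E'
from h import *
o=ctrl.get_obs(); im=viewer.get_image('wrist')
print(np.round(o['ee_pos'],1),np.round(R.from_rotvec(o['orientation']).as_matrix(),3),np.round(o['qpos'],2),o['ft_force'],o['moment'])
print(np.round(im['hand_eye'],2),im['fx'],im.get('dist'))
for t in ['filler','cap','tab_lip','neck']:
    for r in models.landmark_of(im,t)[:2]:
        l=r['location']; print(t,np.round(l,1),round(r['conf'],2),np.round(p2w(im,*l,obs=o),1))
save(im,'w1.png',None,1.25)
E
```

```text
[537.9 -95.4 350.5] [[ 0.906  0.424  0.001]
 [ 0.424 -0.906 -0.002]
 [ 0.     0.002 -1.   ]] [-0.2   0.18  1.67 -0.    1.29  0.94] [ 0.64909074 -0.11665084 -0.00743773] [0.02494787 0.1744447  0.0054    ]
[[   0.      0.96    0.29   81.48]
 [   1.     -0.     -0.      0.39]
 [  -0.      0.29   -0.96 -163.47]
 [   0.      0.      0.      1.  ]] 291.70004876724573 None
filler [439.5 194.8] 0.24 [ 574.1 -317.6    4.9]
cap [332.1 163.3] 0.98 [568.5 -95.7 193.2]
cap [264.7 221.8] 0.84 [400.4 -50.5  26.3]
tab_lip [331.  147.8] 0.94 [583.4 -87.2 194.2]
tab_lip [330.4 254.2] 0.8 [ 396.3 -182.3   35. ]
```

View pics/w1.png

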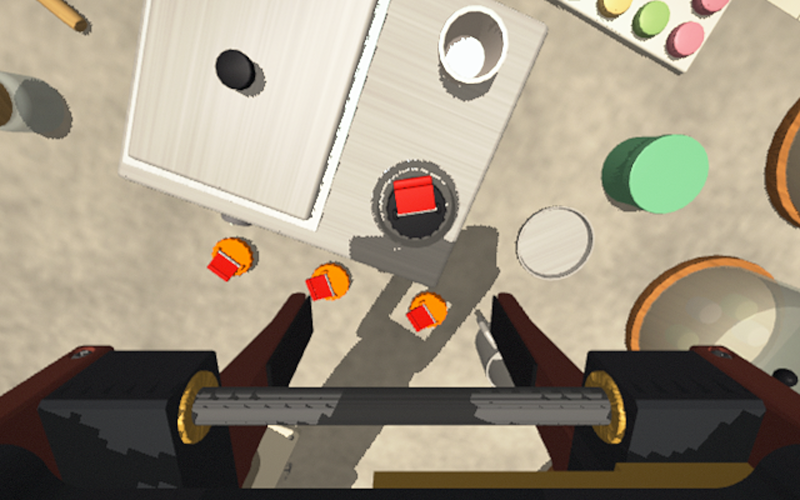

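The wrist view shows the black cap with its red tab in the steel neck at (415,203) scaled, with the lip towards the top of the image. The orange look-alikes lie on the counter and the dish is at (554,242). Next I'll measure the tab rectangle and the rim.

```bash
cat >> h.py <<'E'
def cloud(im,obs=None):
    v,u=np.mgrid[0:400,0:640]; d=im['range_z'].astype(float)
    c=np.stack([(u-im['cx'])/im['fx']*d,-(v-im['cy'])/im['fy']*d,-d],-1)
    T=T_of(im,obs); return c@T[:3,:3].T+T[:3,3]
def red(im): 
    p=im['pixels'].astype(int); return (p[...,0]>120)&(p[...,1]<70)&(p[...,2]<70)&(im['range_z']>0)
E
cat > m.py <<'E'
from h import *
from scipy.optimize import least_squares
def circ(q): return least_squares(lambda x: np.hypot(q[:,0]-x[0],q[:,1]-x[1])-x[2],[*q.mean(0),30],loss='soft_l1').x
o=ctrl.get_obs(); im=viewer.get_image('wrist'); W=cloud(im,o)
near=np.hypot(W[...,0]-565,W[...,1]+96)<60
m=red(im)&near; P=W[m]; print('tab z pct',np.round(np.percentile(P[:,2],[2,25,50,75,98]),1))
r=cv2.minAreaRect(P[:,:2].astype(np.float32)); print(r, P.mean(0))
print(cv2.boxPoints(r).round(1).tolist())
a=W[near&~m]; a=a[(a[:,2]>178)&(a[:,2]<190)]; print('rim/head z',np.round(np.percentile(a[:,2],[5,50,95]),1))
# outer boundary by angle
c=np.array([565,-96.])
for it in range(4):
    d=a[:,:2]-c; th=np.arctan2(d[:,1],d[:,0]); rr=np.hypot(*d.T)
    q=np.array([a[i,:2] for b in range(-18,18) for i in [max(np.where((th>=b*np.pi/18)&(th<(b+1)*np.pi/18))[0],key=lambda i:rr[i],default=None)] if i is not None])
    f=circ(q); c=f[:2]
print('neck outer',f.round(1), len(q))
w=W[(W[...,2]>135)&(W[...,2]<165)&(np.hypot(W[...,0]-640,W[...,1]+50)<300)]; print('deck z',np.median(w[:,2]), cv2.minAreaRect(w[:,:2].astype(np.float32)))
dm=(np.hypot(W[...,0]-577,W[...,1]+318)<75); b=W[dm&(W[...,2]>9)&(W[...,2]<22)]; print('dish rim',circ(b[:,:2]).round(1),len(b), 'floor',np.median(W[dm][:,2]))
T=T_of(im,o); R_=np.array(o['orientation']); M=R.from_rotvec(R_).as_matrix(); print('tool y ang',np.degrees(np.arctan2(M[1,1],M[0,1])))
E
python3 m.py
```

```text
tab z pct [191.2 192.6 193.1 193.7 195. ]
((587.0516967773438, -107.53857421875), (29.758705139160156, 74.42695617675781), 34.0272102355957) [576.0662131  -91.65814019 195.12021923]
[[553.9000244140625, -85.0], [595.5, -146.6999969482422], [620.2000122070312, -130.10000610351562], [578.5999755859375, -68.4000015258789]]
rim/head z [180.3 184.1 185.5]
neck outer [ 561.6 -101.    34.2] 35
deck z 151.37748498925353 ((609.527099609375, 19.234237670898438), (270.2638854980469, 339.60400390625), 4.273301601409912)
dish rim [ 578.6 -318.7   52.6] 504 floor 4.151946808538753
tool y ang -64.20791158142313
```

```bash
cat > m2.py <<'E'
from h import *
import sys
def tab(im,o,c=(565,-96),zr=(186,199)):
    W=cloud(im,o); m=(red(im)&(np.hypot(W[...,0]-c[0],W[...,1]-c[1])<45)&(W[...,2]>zr[0])&(W[...,2]<zr[1])).astype(np.uint8)
    n,l,s,_=cv2.connectedComponentsWithStats(m); k=1+np.argmax(s[1:,4]); P=W[l==k]
    r=cv2.minAreaRect(P[:,:2].astype(np.float32)); return P,r,l==k
if __name__=='__main__':
    o=ctrl.get_obs(); im=viewer.get_image('wrist')
    P,r,m=tab(im,o); print(len(P),r,P.mean(0)); print(cv2.boxPoints(r).round(1).tolist())
    # pixel rect projected at z=191.5 plane
    cs=cv2.findContours(m.astype(np.uint8),cv2.RETR_EXTERNAL,cv2.CHAIN_APPROX_NONE)[0]; q=max(cs,key=len)[:,0]
    Q=np.array([p2w(im,u,v,z=192,obs=o)[:2] for u,v in q],np.float32); r=cv2.minAreaRect(Q); print(r,cv2.boxPoints(r).round(1).tolist())
    a=o; M=R.from_rotvec(o['orientation']).as_matrix(); print('tool y',np.degrees(np.arctan2(M[1,1],M[0,1])))
    # neck rim: project circle hypotheses, maximise gradient
    g=cv2.GaussianBlur(cv2.cvtColor(im['pixels'],cv2.COLOR_RGB2GRAY),(3,3),0).astype(float)
    gm=np.hypot(cv2.Sobel(g,6,1,0),cv2.Sobel(g,6,0,1)); th=np.radians(np.arange(0,360,5))
    best=[]
    for x in np.arange(552,577,1.):
        for y in np.arange(-112,-86,1.):
            s=0
            for rad in (29.5,36):
                pp=[w2p(im,[x+rad*np.cos(t),y+rad*np.sin(t),183],o) for t in th]
                uu=np.array(pp).round().astype(int); s+=gm[uu[:,1],uu[:,0]].mean()
            best.append((s,x,y))
    print(sorted(best)[::-1][:5])
    c=w2p(im,[565,-97,185],o); save(im,'w2.png',(int(c[0])-60,int(c[1])-50,int(c[0])+60,int(c[1])+50),5)
E
python3 m2.py
```

```text
798 ((575.9295654296875, -90.97026062011719), (29.756195068359375, 34.41671371459961), 34.530941009521484) [575.82822426 -91.00032632 193.11523161]
[[553.9000244140625, -85.19999694824219], [573.4000244140625, -113.5999984741211], [597.9000244140625, -96.69999694824219], [578.4000244140625, -68.4000015258789]]
((575.84423828125, -91.02041625976562), (29.746015548706055, 34.3926887512207), 34.45794677734375) [[553.9000244140625, -85.30000305175781], [573.2999877929688, -113.5999984741211], [597.7999877929688, -96.80000305175781], [578.4000244140625, -68.4000015258789]]
tool y -64.19434953799835
[(np.float64(324.13566906867186), np.float64(569.0), np.float64(-92.0)), (np.float64(323.17592620345414), np.float64(567.0), np.float64(-92.0)), (np.float64(318.7642128117714), np.float64(569.0), np.float64(-93.0)), (np.float64(318.23939595786925), np.float64(566.0), np.float64(-92.0)), (np.float64(317.3198241291956), np.float64(568.0), np.float64(-92.0))]
```

View pics/w2.png

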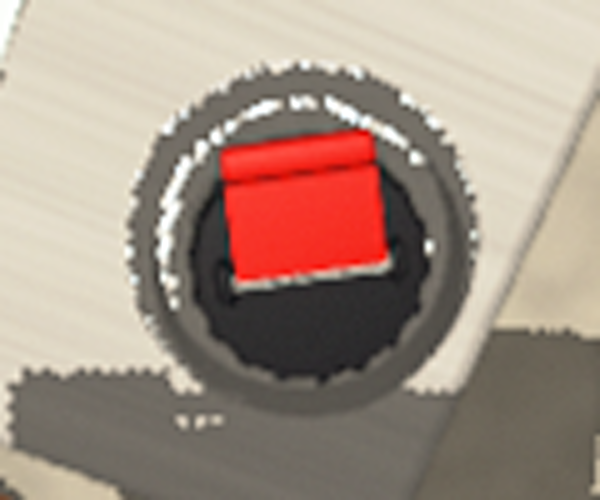

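The crop confirms the choice: a black cap inside the steel neck, red tab folded, hinge edge at (313,280) and lip edge at (295,140). The hinge middle comes out at about (563.6,-99.4) with the lip direction at 34.5°. Moving closer.

Emit:
play_rows(
  dp=[
    [10, 2.6, -25],
    [10, 2.6, -25],
    [10, 2.6, -25],
    [10, 2.6, -25],
    [10.4, 2.6, -25.5],
    [0, 0, 0],
  ],
  yaw=[1.74, 1.74, 1.74, 1.74, 1.74, 0],
  gripper=0.4,
)

```text
t: 3.4
ee_pos: [584.3, -75.3, 220.6]
orientation: [-2.997, -0.933, 0.01]
ft_force: [-0.4, -0.9, -0.6]
width: 53.9
grasp_force: 0.0
```

```bash
cat > m3.py <<'E'
from m2 import *
o=ctrl.get_obs(); im=viewer.get_image('wrist')
P,r,m=tab(im,o,zr=(182,225)); b=cv2.boxPoints(r)
print(len(P),r,b.round(1).tolist(),'z',np.percentile(P[:,2],[5,50,95]).round(1))
M=R.from_rotvec(o['orientation']).as_matrix(); e=o['ee_pos']; print('ee',e.round(1),'w',o['width'],'f',o['ft_force'].round(2),'m',o['moment'].round(3),'tool y',np.degrees(np.arctan2(M[1,1],M[0,1])).round(2))
ax=np.array([.824,.566]); ay=np.array([.566,-.824])
print('tab in tool frame: s',[round(x,1) for x in np.percentile((P[:,:2]-e[:2])@ax,[1,99])],'t',[round(x,1) for x in np.percentile((P[:,:2]-e[:2])@ay,[1,99])])
E
python3 m3.py
```

```text
15 ((583.8485717773438, -104.83374786376953), (9.699737548828125, 0.8891562223434448), 35.36418151855469) [[579.5999755859375, -107.30000305175781], [580.2000122070312, -108.0], [588.0999755859375, -102.4000015258789], [587.5, -101.69999694824219]] z [191.7 192.6 193.2]
ee [584.3 -75.3 220.6] w 53.91307447310152 f [-0.37 -0.9  -0.58] m [-0.028  0.172 -0.042] tool y -55.41
tab in tool frame: s [np.float64(-21.8), np.float64(-12.2)] t [np.float64(23.6), np.float64(24.5)]
```

Emit:
play_rows(
  dp=[
    [0, 0, 0],
    [0, 0, 0],
  ],
  yaw=[0, 0],
)

```text
t: 3.62
ee_pos: [586.4, -76.9, 227.0]
orientation: [3.0, 0.928, 0.003]
ft_force: [0.1, -0.7, 0.3]
width: 52.4
grasp_force: 0.0
```

```bash
python3 - <<'E'
from m2 import *
o=ctrl.get_obs(); im=viewer.get_image('wrist'); W=cloud(im,o)
print(o['ee_pos'].round(2),o['qpos'].round(3),o['qvel'].round(3),R.from_rotvec(o['orientation']).as_matrix().round(3))
save(im,'w3.png',None,1.0)
E
```

```text
[586.41 -76.93 227.02] [-0.151  0.368  1.704 -0.     1.067  0.82 ] [-0.008 -0.01  -0.002 -0.001 -0.006 -0.003] [[ 0.825  0.565  0.002]
 [ 0.565 -0.825 -0.   ]
 [ 0.002  0.002 -1.   ]]
```

View pics/w3.png

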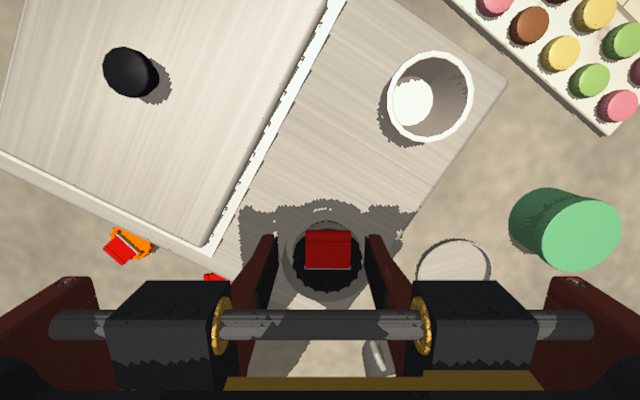

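The tab sits between the fingers at (328,249), in the gripper's shadow, and is slightly right of the finger midline. I'll loosen the red mask and measure again.

```bash
cat >> h.py <<'E'
def red(im):
    p=im['pixels'].astype(int); return (p[...,0]>50)&(p[...,1]*3<p[...,0])&(p[...,2]*3<p[...,0])&(im['range_z']>0)
E
python3 m3.py
```

```text
1701 ((576.1719970703125, -91.60000610351562), (30.71637725830078, 34.97727584838867), 33.722652435302734) [[553.7000122070312, -85.5999984741211], [573.0999755859375, -114.69999694824219], [598.7000122070312, -97.5999984741211], [579.2000122070312, -68.5]] z [191.5 193.  194.4]
ee [586.5 -77.1 227.2] w 52.284636350086885 f [ 0.85 -0.03 -0.08] m [-0.043  0.131 -0.036] tool y -55.62
tab in tool frame: s [np.float64(-31.2), np.float64(-1.7)] t [np.float64(-11.3), np.float64(23.0)]
```

Emit:
play_rows(
  dp=[
    [1.2, -2.7, -8],
    [1.3, -2.7, -8],
    [0, 0, -8],
    [0, 0, -7],
    [0, 0, -5],
    [0, 0, 0],
    [0, 0, 0],
  ],
  yaw=[0, 0, 0, 0, 0, 0, 0],
)

```text
t: 4.3
ee_pos: [588.2, -82.5, 188.5]
orientation: [-3.001, -0.928, 0.002]
ft_force: [-0.1, -0.5, 0.1]
width: 52.6
grasp_force: 0.0
```

```bash
python3 m3.py
```

```text
2439 ((576.1268310546875, -91.39514923095703), (30.58098030090332, 35.148406982421875), 34.25076675415039) [[553.5999755859375, -85.5], [573.4000244140625, -114.5], [598.7000122070312, -97.30000305175781], [578.9000244140625, -68.30000305175781]] z [191.3 193.1 194.4]
ee [588.2 -82.5 188.5] w 52.588920531611485 f [-0.06 -0.46  0.11] m [-0.068  0.116  0.056] tool y -55.62
tab in tool frame: s [np.float64(-29.2), np.float64(0.0)] t [np.float64(-16.6), np.float64(16.7)]
```

Emit:
play_rows(
  dp=[
    [0, 0, -2.2],
    [0, 0, 0],
    [0, 0, 0],
    [0, 0, 0],
  ],
  yaw=[0, 0, 0, 0],
  gripper=0.62,
)

```text
t: 4.68
ee_pos: [588.3, -82.2, 187.1]
orientation: [-3.001, -0.928, 0.0]
ft_force: [-2.3, 3.4, 1.1]
width: 33.9
grasp_force: 3.2
```

Emit:
play_rows(
  dp=[
    [0, 0, 0],
    [0, 0, 0],
    [0, 0, 0],
  ],
  yaw=[0, 0, 0],
)

```text
t: 4.93
ee_pos: [588.4, -82.2, 187.1]
orientation: [-3.001, -0.928, 0.0]
ft_force: [-1.4, 3.1, 1.8]
width: 33.6
grasp_force: 11.9
```

Emit:
play_rows(
  dp=[
    [-0.2, -0.1, 3.2],
    [-0.5, -0.4, 3.2],
    [-0.9, -0.6, 3.1],
    [-1.2, -0.8, 2.9],
    [0, 0, 0],
  ],
  yaw=[0, 0, 0, 0, 0],
)

```text
t: 5.35
ee_pos: [585.2, -84.5, 199.8]
orientation: [-3.001, -0.928, 0.001]
ft_force: [-2.4, 3.6, 0.8]
width: 33.7
grasp_force: 7.4
```

```bash
python3 m3.py
```

```text
1959 ((572.916259765625, -94.0478744506836), (36.2025146484375, 35.6838264465332), 33.932334899902344) [[547.9000244140625, -89.30000305175781], [567.9000244140625, -119.0], [597.9000244140625, -98.69999694824219], [578.0, -69.0999984741211]] z [193.1 199.5 204.2]
ee [585.2 -84.5 199.8] w 33.6774647961246 f [-2.38  3.63  0.77] m [ 0.529  0.529 -0.116] tool y -55.62
tab in tool frame: s [np.float64(-33.1), np.float64(2.1)] t [np.float64(-16.2), np.float64(17.0)]
```

Emit:
play_rows(
  dp=[
    [-1.5, -1.0, 2.7],
    [-1.8, -1.2, 2.5],
    [-2.0, -1.4, 2.15],
    [-2.2, -1.5, 1.8],
    [0, 0, 0],
  ],
  yaw=[0, 0, 0, 0, 0],
)

```text
t: 5.82
ee_pos: [578.2, -89.6, 209.4]
orientation: [-3.001, -0.928, -0.002]
ft_force: [-1.7, 4.1, 1.5]
width: 33.6
grasp_force: 3.8
```

```bash
cat > m4.py <<'E'
from m2 import *
o=ctrl.get_obs(); im=viewer.get_image('wrist')
M=R.from_rotvec(o['orientation']).as_matrix(); e=o['ee_pos']
P,r,m=tab(im,o,c=e[:2],zr=(e[2]-45,e[2]+45))
print('ee',e.round(1),'w',round(o['width'],1),round(o['grasp_force'],1),'f',o['ft_force'].round(2),'m',o['moment'].round(3),'tool y',np.degrees(np.arctan2(M[1,1],M[0,1])).round(2))
Q=(P-e)@M  # tool frame
Q=Q[Q[:,1].__abs__()<25]; 
print(len(Q),'x,y,z pct',np.percentile(Q,[2,50,98],axis=0).round(1).tolist())
n=np.linalg.svd(Q-np.median(Q,0),full_matrices=False)[2]
for z0 in range(-30,40,4):
    s=Q[(Q[:,2]>=z0)&(Q[:,2]<z0+4)]
    if len(s)>10: print('toolz',z0,'worldz',round(e[2]-z0-2,1),'x med',np.median(s[:,0]).round(1),'y',np.percentile(s[:,1],[2,98]).round(1),len(s))
E
python3 m4.py
```

```text
ee [578.2 -89.6 209.4] w 33.6 3.8 f [-1.75  4.11  1.47] m [ 0.82   0.319 -0.021] tool y -55.63
1318 x,y,z pct [[-24.3, -15.9, -3.4], [-0.8, -0.0, 0.5], [5.6, 16.5, 24.8]]
toolz -6 worldz 213.4 x med 1.6 y [-15.2  15.8] 296
toolz -2 worldz 209.4 x med 3.9 y [-15.6  16.5] 454
toolz 2 worldz 205.4 x med -6.2 y [-16.1  15.9] 139
toolz 6 worldz 201.4 x med -9.8 y [-15.9  16.1] 149
toolz 10 worldz 197.4 x med -13.9 y [-16.3  15.5] 143
toolz 14 worldz 193.4 x med -17.7 y [-16.1  17.8] 84
toolz 22 worldz 185.4 x med -24.3 y [-15.4  19. ] 46
```

Emit:
play_rows(
  dp=[
    [0, 0, 0],
    [-2.4, -1.7, 1.8],
    [-2.5, -1.7, 1.5],
    [-2.6, -1.8, 1.2],
    [-2.7, -1.8, 0.8],
    [-2.0, -1.4, 0.3],
    [0, 0, 0],
  ],
  yaw=[0, 0, 0, 0, 0, 0, 0],
  gripper=0.64,
)

```text
t: 6.45
ee_pos: [566.5, -97.7, 215.6]
orientation: [3.001, 0.928, 0.004]
ft_force: [-2.3, 6.4, 4.9]
width: 31.9
grasp_force: 19.3
```

```bash
python3 m4.py
```

```text
ee [566.5 -97.7 215.6] w 31.9 19.3 f [-2.34  6.41  4.9 ] m [ 1.067  0.443 -0.073] tool y -55.63
790 x,y,z pct [[-14.7, -15.2, -3.9], [6.0, 0.6, -2.1], [9.5, 15.8, 31.3]]
toolz -6 worldz 219.6 x med 5.0 y [-15.1  15.7] 406
toolz -2 worldz 215.6 x med 8.3 y [-14.7  15.8] 307
toolz 18 worldz 195.6 x med 1.4 y [-15.1  14.5] 45
toolz 30 worldz 183.6 x med -14.8 y [-18.   18.5] 30
```

Emit:
play_rows(
  dp=[
    [-2.2, -1.5, 0.3],
    [-2.2, -1.5, 0.2],
    [-2.2, -1.5, 0],
    [0, 0, 0],
    [0, 0, 0],
  ],
  yaw=[0, 0, 0, 0, 0],
)

```text
t: 6.92
ee_pos: [560.1, -102.1, 216.0]
orientation: [-3.001, -0.928, -0.004]
ft_force: [-0.8, 7.2, 3.8]
width: 32.0
grasp_force: 22.9
```

```bash
cat >> m4.py <<'E'
for n in ('scene','top'):
    im=viewer.get_image(n); W=cloud(im); m=red(im)&(np.hypot(W[...,0]-565,W[...,1]+98)<45)&(W[...,2]>178)
    u=np.array([(a:=np.argwhere(m)).min(0),a.max(0)]) if m.any() else 0; P=W[m]; print(n,m.sum(),u.tolist() if m.any() else '', np.percentile((P[:,:2]-[563.5,-99.9])@[.824,.566],[5,50,95]).round(1), np.percentile(P[:,2],[5,50,95]).round(1))
E
python3 m4.py
```

```text
ee [ 560.1 -102.1  216. ] w 32.0 22.9 f [-0.78  7.16  3.81] m [ 1.262  0.26  -0.008] tool y -55.64
1158 x,y,z pct [[-12.5, -15.6, -4.7], [8.9, -0.0, -2.5], [12.2, 16.2, 31.7]]
toolz -6 worldz 220.0 x med 8.7 y [-15.5  15.8] 636
toolz -2 worldz 216.0 x med 11.8 y [-15.5  16. ] 125
toolz 2 worldz 212.0 x med 11.5 y [-13.6  13.4] 43
toolz 6 worldz 208.0 x med 9.6 y [-15.9  15.7] 51
toolz 10 worldz 204.0 x med 9.1 y [-15.5  15.9] 64
toolz 14 worldz 200.0 x med 8.5 y [-15.6  15.2] 69
toolz 18 worldz 196.0 x med 7.8 y [-14.5  14.8] 66
toolz 22 worldz 192.0 x med 7.2 y [-15.9  17.8] 52
toolz 30 worldz 184.0 x med -12.5 y [-17.   18.3] 49
scene 67 [[188, 246], [198, 255]] [0.3 4.8 7.9] [190.6 202.  217.5]Traceback (most recent call last):
  File "m4.py", line 15, in <module>
    u=np.array([(a:=np.argwhere(m)).min(0),a.max(0)]) if m.any() else 0; P=W[m]; print(n,m.sum(),u.tolist() if m.any() else '', np.percentile((P[:,:2]-[563.5,-99.9])@[.824,.566],[5,50,95]).round(1), np.percentile(P[:,2],[5,50,95]).round(1))
                                                                                                                                ~~~~~~~~~~~~~^^^^^^^^^^^^^^^^^^^^^^^^^^^^^^^^^^^^^^^^^^^^^^^
    return _quantile_unchecked(
        a, q, axis, out, overwrite_input, method, keepdims, weights)
    return _ureduce(a,
                    func=_quantile_ureduce_func,
    ...<5 lines>...
                    overwrite_input=overwrite_input,
                    method=method)
    r = func(a, **kwargs)
    result = _quantile(arr,
                       quantiles=q,
    ...<2 lines>...
                       out=out,
                       weights=wgt)
    slices_having_nans = np.isnan(arr[-1, ...])
                                  ~~~^^^^^^^^^
IndexError: index -1 is out of bounds for axis 0 with size 0
```

Emit:
play_rows(
  dp=[
    [-1.9, -1.3, 0],
    [-1.9, -1.3, -0.2],
    [0, 0, 0],
    [0, 0, 0],
  ],
  yaw=[0, 0, 0, 0],
)

```text
t: 7.4
ee_pos: [556.2, -104.7, 215.6]
orientation: [-3.001, -0.928, -0.003]
ft_force: [-1.3, 6.8, 3.4]
width: 32.2
grasp_force: 23.0
```

```bash
sed -i '/^for n in/,$d' m4.py; cat >> m4.py <<'E'
f=Q[(Q[:,2]>4)&(Q[:,2]<26)&(Q[:,0]>-8)]
if len(f)>30:
    k=np.polyfit(f[:,2],f[:,0],1); print('tab angle deg',90-np.degrees(np.arctan(-k[0])), 'x at tip',k[1].round(1))
E
python3 m4.py
```

```text
ee [ 556.2 -104.7  215.6] w 32.2 23.0 f [-1.32  6.84  3.38] m [ 1.211  0.209 -0.085] tool y -55.64
1382 x,y,z pct [[-10.2, -15.8, -5.3], [11.7, -0.0, -1.5], [13.4, 16.0, 30.6]]
toolz -6 worldz 219.6 x med 10.2 y [-15.5  16. ] 662
toolz -2 worldz 215.6 x med 13.2 y [-15.8  15.7] 121
toolz 2 worldz 211.6 x med 12.1 y [-16.   15.9] 68
toolz 6 worldz 207.6 x med 12.0 y [-15.9  15.7] 115
toolz 10 worldz 203.6 x med 11.9 y [-16.   15.8] 116
toolz 14 worldz 199.6 x med 11.8 y [-15.4  14.6] 96
toolz 18 worldz 195.6 x med 11.7 y [-15.6  15.5] 103
toolz 22 worldz 191.6 x med 11.5 y [-15.7  17.4] 61
toolz 30 worldz 183.6 x med -10.7 y [-17.9  10.7] 32
tab angle deg 88.2751500027399 x at tip 12.2
```

Emit:
play_rows(
  dp=[
    [0, 0, 0],
    [0, 0, 0],
    [3.5, 2.6, 0],
    [3.6, 2.6, 0],
    [0, 0, -8],
    [0, 0, -8],
    [0, 0, -5],
    [0, 0, 0],
  ],
  yaw=[0, 0, 0, 0, 0, 0, 0, 0],
  gripper=0.45,
)

```text
t: 8.12
ee_pos: [561.5, -99.7, 191.5]
orientation: [-3.0, -0.928, 0.005]
ft_force: [-0.2, 0.5, -1.0]
width: 48.4
grasp_force: 0.0
```

```bash
python3 m4.py
```

```text
ee [561.5 -99.7 191.5] w 48.4 0.0 f [-0.18  0.49 -0.97] m [-0.018  0.133 -0.006] tool y -55.61
2011 x,y,z pct [[-1.4, -15.2, -29.3], [4.6, 0.6, -24.0], [6.4, 16.5, 0.4]]
toolz -30 worldz 219.5 x med 3.3 y [-15.1  16.3] 891
toolz -26 worldz 215.5 x med 6.0 y [-15.5  16.1] 204
toolz -22 worldz 211.5 x med 5.0 y [-15.4  16.7] 120
toolz -18 worldz 207.5 x med 4.8 y [-15.3  16.7] 196
toolz -14 worldz 203.5 x med 4.7 y [-15.6  16.2] 172
toolz -10 worldz 199.5 x med 4.7 y [-15.2  16.3] 164
toolz -6 worldz 195.5 x med 4.6 y [-14.9  16.3] 150
toolz -2 worldz 191.5 x med 4.4 y [-14.1  18.4] 78
toolz 6 worldz 183.5 x med -23.2 y [-4.4 21.2] 28
```

Emit:
play_rows(
  dp=[
    [1.6, 0.4, 1.5],
    [0, 0, 0],
    [0, 0, 0],
  ],
  yaw=[0, 0, 0],
)

```text
t: 8.42
ee_pos: [564.7, -99.6, 195.3]
orientation: [3.001, 0.928, 0.001]
ft_force: [-0.2, 0.1, 0.0]
width: 48.1
grasp_force: 0.0
```

Emit:
play_rows(
  dp=[
    [0, 0, 0],
    [0, 0, 0],
    [0, 0, 0],
    [0, 0, 0],
    [0, 0, 0],
  ],
  yaw=[0, 0, 0, 0, 0],
  gripper=1.0,
)

```text
t: 8.83
ee_pos: [563.9, -98.9, 195.2]
orientation: [-3.0, -0.928, 0.0]
ft_force: [-3.1, 4.5, 4.8]
width: 33.7
grasp_force: 30.0
```

```bash
cat > s.py <<'E'
from h import *
o=ctrl.get_obs(); M=R.from_rotvec(o['orientation']).as_matrix()
print('t',round(o['t'],2),'ee',o['ee_pos'].round(2),'yaw',np.degrees(np.arctan2(M[1,1],M[0,1])).round(2),'w',round(o['width'],1),round(o['grasp_force'],1),'f',o['ft_force'].round(2),'m',o['moment'].round(3),'q6',o['qpos'][5].round(2))
E
python3 s.py
```

```text
t 8.83 ee [563.91 -98.89 195.17] yaw -55.62 w 33.7 30.0 f [-3.08  4.46  4.85] m [ 0.742  0.676 -0.004] q6 0.78
```

Emit:
play_rows(
  dp=[
    [-0.3, 0.4, 0.3],
    [0, 0, 0],
    [0, 0, 0],
  ],
  yaw=[3, 0, 0],
)

```text
t: 9.08
ee_pos: [563.8, -98.9, 195.2]
orientation: [-2.976, -1.005, 0.0]
ft_force: [-1.7, 4.1, 1.7]
width: 34.0
grasp_force: 30.0
```

```bash
python3 s.py
```

```text
t 9.08 ee [563.82 -98.86 195.2 ] yaw -52.69 w 34.0 30.0 f [-1.71  4.12  1.67] m [ 0.522  0.393 -0.135] q6 0.72
```

Emit:
play_rows(
  dp=[
    [0, 0, 0.1],
    [0, 0, 0.1],
    [0, 0, 0],
  ],
  yaw=[3, 3, 0],
)

```text
t: 9.33
ee_pos: [563.9, -99.0, 195.3]
orientation: [-2.919, -1.162, 0.0]
ft_force: [-1.8, 2.1, 0.5]
width: 33.8
grasp_force: 30.0
```

```bash
python3 s.py
```

```text
t 9.33 ee [563.92 -99.04 195.26] yaw -46.6 w 33.8 30.0 f [-1.78  2.14  0.52] m [ 0.325  0.221 -0.218] q6 0.62
```

Emit:
play_rows(
  dp=[
    [0, 0, 0.1],
    [0, 0, 0.15],
    [0, 0, 0.15],
    [0, 0, 0.15],
    [0, 0, 0],
  ],
  yaw=[4, 4, 4, 4, 0],
)

```text
t: 9.75
ee_pos: [564.8, -99.8, 195.8]
orientation: [2.727, 1.555, 0.001]
ft_force: [3.3, -1.0, -4.7]
width: 33.9
grasp_force: 30.0
```

```bash
python3 s.py; python3 m4.py
```

```text
t 9.75 ee [564.79 -99.81 195.76] yaw -30.61 w 33.9 30.0 f [ 3.32 -0.98 -4.69] m [-0.494 -0.635 -0.182] q6 0.34
ee [564.8 -99.8 195.8] w 33.9 30.0 f [ 3.32 -0.98 -4.69] m [-0.494 -0.635 -0.182] tool y -30.61
1925 x,y,z pct [[-3.9, -15.5, -25.5], [2.0, 0.6, -20.4], [3.8, 16.6, 4.0]]
toolz -26 worldz 219.8 x med 0.7 y [-15.5  16.7] 866
toolz -22 worldz 215.8 x med 3.4 y [-15.3  16.5] 181
toolz -18 worldz 211.8 x med 2.4 y [-15.8  16.7] 129
toolz -14 worldz 207.8 x med 2.3 y [-15.6  16.5] 173
toolz -10 worldz 203.8 x med 2.1 y [-15.   16.9] 168
toolz -6 worldz 199.8 x med 2.0 y [-15.4  16.3] 155
toolz -2 worldz 195.8 x med 1.9 y [-15.4  16.2] 153
toolz 2 worldz 191.8 x med 1.8 y [-14.9  16.1] 65
toolz 10 worldz 183.8 x med -25.8 y [-4.5  9.9] 22
```

Emit:
play_rows(
  dp=[
    [0.2, 0, 0],
    [0.2, 0, 0],
    [0, 0, 0],
    [0, 0, 0],
  ],
  yaw=[4, 4, 4, 0],
)

```text
t: 10.13
ee_pos: [564.5, -99.6, 196.3]
orientation: [2.552, 1.831, -0.0]
ft_force: [-0.0, -1.6, 1.6]
width: 33.8
grasp_force: 30.0
```

```bash
python3 s.py
```

```text
t 10.13 ee [564.51 -99.64 196.29] yaw -18.67 w 33.8 30.0 f [-0.01 -1.57  1.61] m [-0.469  0.09  -0.111] q6 0.13
```

Emit:
play_rows(
  dp=[
    [0, -0.1, 0.15],
    [0, 0, 0.12],
    [0, 0, 0.12],
    [0, 0, 0.12],
    [0, 0, 0],
  ],
  yaw=[4, 4, 4, 4, 0],
)

```text
t: 10.55
ee_pos: [564.3, -99.5, 196.9]
orientation: [2.273, 2.168, -0.001]
ft_force: [-3.0, -2.7, 4.5]
width: 33.2
grasp_force: 30.0
```

```bash
python3 s.py
```

```text
t 10.55 ee [564.27 -99.5  196.95] yaw -2.72 w 33.2 30.0 f [-3.   -2.74  4.46] m [-0.348  0.375 -0.045] q6 -0.15
```

Emit:
play_rows(
  dp=[
    [0, 0, 0.12],
    [0, 0, 0.12],
    [0, 0, 0.12],
    [0, 0, 0.1],
    [0, 0, 0],
  ],
  yaw=[4, 4, 4, 4, 0],
)

```text
t: 10.97
ee_pos: [564.0, -99.5, 197.6]
orientation: [-1.95, -2.463, 0.001]
ft_force: [-3.2, -2.1, 7.6]
width: 33.4
grasp_force: 30.0
```

```bash
python3 s.py
```

```text
t 10.97 ee [563.98 -99.47 197.58] yaw 13.27 w 33.4 30.0 f [-3.16 -2.14  7.6 ] m [-0.286  0.734 -0.055] q6 -0.43
```

Emit:
play_rows(
  dp=[
    [-0.2, 0, 0.3],
    [0, 0, 0.3],
    [0, 0, 0],
  ],
  yaw=[3, 3, 0],
)

```text
t: 11.22
ee_pos: [563.8, -99.4, 198.0]
orientation: [-1.819, -2.561, 0.001]
ft_force: [-3.5, -1.5, 6.2]
width: 33.5
grasp_force: 30.0
```

```bash
python3 s.py
```

```text
t 11.22 ee [563.8  -99.4  197.98] yaw 19.21 w 33.5 30.0 f [-3.51 -1.45  6.24] m [-0.306  0.646 -0.13 ] q6 -0.53
```

Emit:
play_rows(
  dp=[
    [-0.1, 0, 0.15],
    [0, 0, 0.15],
    [0, 0, 0],
  ],
  yaw=[3, 3, 0],
)

```text
t: 11.47
ee_pos: [563.7, -99.4, 198.3]
orientation: [-1.683, -2.652, 0.001]
ft_force: [-3.1, -0.7, 6.0]
width: 33.7
grasp_force: 30.0
```

```bash
python3 s.py
```

```text
t 11.47 ee [563.71 -99.39 198.27] yaw 25.21 w 33.7 30.0 f [-3.13 -0.67  5.96] m [-0.282  0.61  -0.02 ] q6 -0.63
```

Emit:
play_rows(
  dp=[
    [-0.1, 0, 0.1],
    [0, 0, 0],
  ],
  yaw=[3, 0],
)

```text
t: 11.63
ee_pos: [563.7, -99.4, 198.4]
orientation: [-1.613, -2.695, 0.001]
ft_force: [-3.0, -1.0, 7.5]
width: 33.4
grasp_force: 30.0
```

```bash
python3 s.py
```

```text
t 11.63 ee [563.68 -99.4  198.42] yaw 28.2 w 33.4 30.0 f [-2.99 -1.02  7.51] m [-0.297  0.644 -0.108] q6 -0.69
```

Emit:
play_rows(
  dp=[
    [-0.1, 0, 0.1],
    [0, 0, 0],
  ],
  yaw=[3, 0],
)

```text
t: 11.8
ee_pos: [563.6, -99.4, 198.5]
orientation: [-1.542, -2.737, 0.001]
ft_force: [-4.1, -1.0, 6.4]
width: 33.9
grasp_force: 30.0
```

```bash
python3 s.py
```

```text
t 11.8 ee [563.61 -99.39 198.54] yaw 31.2 w 33.9 30.0 f [-4.09 -1.05  6.42] m [-0.268  0.615 -0.056] q6 -0.74
```

Emit:
play_rows(
  dp=[
    [-0.1, 0, 0.1],
    [0, 0, 0],
  ],
  yaw=[3, 0],
)

```text
t: 11.97
ee_pos: [563.5, -99.4, 198.6]
orientation: [-1.47, -2.776, 0.001]
ft_force: [-3.3, -1.3, 5.3]
width: 33.8
grasp_force: 30.0
```

```bash
python3 s.py
```

```text
t 11.97 ee [563.53 -99.44 198.55] yaw 34.2 w 33.8 30.0 f [-3.25 -1.32  5.27] m [-0.293  0.499 -0.042] q6 -0.79
```

Emit:
play_rows(
  dp=[
    [-0.1, 0, 0],
    [0, 0, 0],
  ],
  yaw=[3, 0],
)

```text
t: 12.13
ee_pos: [563.5, -99.4, 198.5]
orientation: [-1.397, -2.814, 0.001]
ft_force: [-4.0, -1.9, 5.0]
width: 33.7
grasp_force: 30.0
```

```bash
python3 s.py
```

```text
t 12.13 ee [563.45 -99.42 198.52] yaw 37.2 w 33.7 30.0 f [-4.   -1.93  5.03] m [-0.276  0.502 -0.092] q6 -0.84
```

Emit:
play_rows(
  dp=[
    [-0.1, 0, 0],
    [0, 0, 0],
  ],
  yaw=[3, 0],
)

```text
t: 12.3
ee_pos: [563.4, -99.4, 198.6]
orientation: [-1.323, -2.85, 0.001]
ft_force: [-3.0, -1.5, 5.4]
width: 34.1
grasp_force: 30.0
```

```bash
python3 s.py
```

```text
t 12.3 ee [563.4  -99.42 198.55] yaw 40.2 w 34.1 30.0 f [-3.04 -1.54  5.35] m [-0.25   0.478 -0.071] q6 -0.9
```

Emit:
play_rows(
  dp=[
    [0, 0, 0],
    [0, 0, 0],
  ],
  yaw=[3, 0],
)

```text
t: 12.47
ee_pos: [563.4, -99.4, 198.5]
orientation: [-1.248, -2.883, 0.001]
ft_force: [-3.1, -1.1, 4.4]
width: 33.3
grasp_force: 30.0
```

```bash
python3 s.py
```

```text
t 12.47 ee [563.37 -99.4  198.53] yaw 43.2 w 33.3 30.0 f [-3.13 -1.11  4.43] m [-0.239  0.546 -0.101] q6 -0.95
```

Emit:
play_rows(
  dp=[
    [0, 0, 0.4],
    [0, 0, 0],
  ],
  yaw=[0, 0],
)

```text
t: 12.63
ee_pos: [563.3, -99.3, 198.6]
orientation: [-1.248, -2.883, 0.001]
ft_force: [-2.2, -1.2, 3.2]
width: 33.5
grasp_force: 30.0
```

```bash
python3 s.py
```

```text
t 12.63 ee [563.33 -99.32 198.61] yaw 43.17 w 33.5 30.0 f [-2.2  -1.15  3.18] m [-0.286  0.498  0.009] q6 -0.95
```

Emit:
play_rows(
  dp=[
    [0, 0, 0],
    [0, 0, 0],
  ],
  yaw=[3, 0],
)

```text
t: 12.8
ee_pos: [563.3, -99.3, 198.6]
orientation: [-1.168, -2.916, 0.001]
ft_force: [-1.9, -1.7, 3.6]
width: 33.7
grasp_force: 30.0
```

```bash
python3 s.py
```

```text
t 12.8 ee [563.35 -99.34 198.59] yaw 46.34 w 33.7 30.0 f [-1.9  -1.74  3.61] m [-0.316  0.555 -0.091] q6 -1.0
```

Emit:
play_rows(
  dp=[
    [0, 0, 0],
    [0, 0, 0],
  ],
  yaw=[3, 0],
)

```text
t: 12.97
ee_pos: [563.3, -99.4, 198.6]
orientation: [-1.092, -2.945, 0.001]
ft_force: [-3.2, -1.9, 5.2]
width: 33.4
grasp_force: 30.0
```

```bash
python3 s.py
```

```text
t 12.97 ee [563.3  -99.45 198.57] yaw 49.32 w 33.4 30.0 f [-3.25 -1.94  5.18] m [-0.518  0.649 -0.112] q6 -1.06
```

Emit:
play_rows(
  dp=[
    [0, 0, 0],
    [0, 0, 0],
  ],
  yaw=[3, 0],
)

```text
t: 13.13
ee_pos: [563.3, -99.4, 198.6]
orientation: [-1.015, -2.973, 0.001]
ft_force: [-4.1, -2.9, 4.7]
width: 33.7
grasp_force: 30.0
```

```bash
python3 s.py
```

```text
t 13.13 ee [563.3  -99.45 198.58] yaw 52.29 w 33.7 30.0 f [-4.15 -2.87  4.69] m [-0.601  0.712 -0.117] q6 -1.11
```

Emit:
play_rows(
  dp=[
    [-0.3, -0.2, 0],
    [0, 0, 0],
  ],
  yaw=[1, 0],
)

```text
t: 13.3
ee_pos: [563.2, -99.5, 198.6]
orientation: [0.989, 2.982, -0.0]
ft_force: [-3.3, -3.5, 4.3]
width: 33.4
grasp_force: 30.0
```

```bash
cat >> m4.py <<'E'
f=Q[(Q[:,2]>-18)&(Q[:,2]<0)&(Q[:,0]>-8)]
k=np.polyfit(f[:,1],f[:,0],1); print('tab yaw in tool deg',np.degrees(np.arctan(k[0])))
k=np.polyfit(f[:,2],f[:,0],1); print('tilt deg',np.degrees(np.arctan(k[0])))
save(im,'g.png',(200,180,440,340),3)
E
python3 m4.py; python3 s.py
```

```text
ee [563.2 -99.5 198.6] w 33.4 30.0 f [-3.26 -3.53  4.33] m [-0.518  0.558 -0.173] tool y 53.29
1939 x,y,z pct [[-4.5, -16.0, -25.7], [1.6, -0.4, -20.5], [3.3, 16.1, 3.7]]
toolz -30 worldz 226.6 x med -0.6 y [-14.7  16.6] 13
toolz -26 worldz 222.6 x med 0.3 y [-16.   15.9] 867
toolz -22 worldz 218.6 x med 2.9 y [-15.8  16.3] 171
toolz -18 worldz 214.6 x med 1.9 y [-16.3  16.2] 136
toolz -14 worldz 210.6 x med 1.8 y [-16.  16.] 180
toolz -10 worldz 206.6 x med 1.7 y [-15.6  16. ] 168
toolz -6 worldz 202.6 x med 1.6 y [-16.2  15.8] 157
toolz -2 worldz 198.6 x med 1.5 y [-16.   15.6] 147
toolz 2 worldz 194.6 x med 1.3 y [-15.3  15.6] 69
toolz 10 worldz 186.6 x med -26.4 y [-10.4   9.3] 28
tab yaw in tool deg -0.9825606314426684
tilt deg -1.5077286968085613
t 13.35 ee [563.25 -99.46 198.57] yaw 53.28 w 33.8 30.0 f [-3.27 -3.24  4.05] m [-0.515  0.598 -0.19 ] q6 -1.13
```

View pics/g.png

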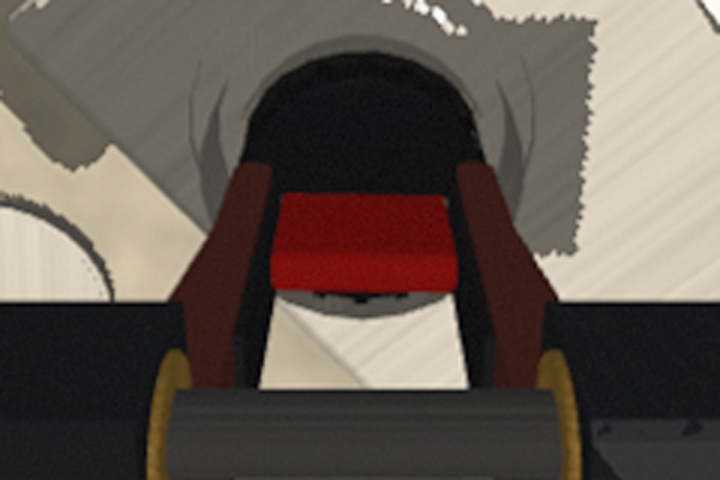

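Tab and cap have followed the turn exactly (tab yaw in the tool -1°). The rise stopped at about 88° and the twist is now growing, which looks like the sprung stop. I'll back off and test with a light lift.

Emit:
play_rows(
  dp=[
    [-0.2, -0.2, 0],
    [0, 0, 0],
    [0, 0, 0],
  ],
  yaw=[-4, -4, 0],
)

```text
t: 13.6
ee_pos: [563.3, -99.3, 198.6]
orientation: [1.198, 2.904, 0.001]
ft_force: [-2.1, -1.6, 3.8]
width: 33.9
grasp_force: 30.0
```

```bash
python3 s.py
```

```text
t 13.6 ee [563.26 -99.31 198.57] yaw 45.17 w 33.9 30.0 f [-2.12 -1.57  3.78] m [-0.154  0.283 -0.066] q6 -0.98
```

Emit:
play_rows(
  dp=[
    [0, 0, 0.6],
    [0, 0, 0],
    [0, 0, 0],
  ],
  yaw=[0, 0, 0],
)

```text
t: 13.85
ee_pos: [563.1, -99.4, 198.8]
orientation: [-1.191, -2.907, -0.0]
ft_force: [-1.0, -0.7, -1.4]
width: 33.4
grasp_force: 30.0
```

```bash
python3 s.py
```

```text
t 13.85 ee [563.06 -99.38 198.76] yaw 45.45 w 33.4 30.0 f [-1.04 -0.67 -1.43] m [-0.117  0.079  0.024] q6 -0.99
```

Emit:
play_rows(
  dp=[
    [0, 0, 0.5],
    [0, 0, 0],
    [0, 0, 0],
  ],
  yaw=[0, 0, 0],
)

```text
t: 14.1
ee_pos: [563.0, -99.4, 199.4]
orientation: [-1.192, -2.906, -0.0]
ft_force: [-0.9, -0.5, -1.9]
width: 33.6
grasp_force: 30.0
```

```bash
python3 s.py
```

```text
t 14.1 ee [563.01 -99.45 199.44] yaw 45.4 w 33.6 30.0 f [-0.9  -0.51 -1.89] m [-0.022  0.067 -0.065] q6 -0.99
```

It rises freely with only about the cap's weight on the wrist. Lifting.

Emit:
play_rows(
  dp=[
    [0, 0, 0.8],
    [0, 0, 1],
    [0, 0, 1],
    [0, 0, 0],
  ],
  yaw=[0, 0, 0, 0],
)

```text
t: 14.43
ee_pos: [563.1, -99.6, 202.7]
orientation: [1.193, 2.906, 0.0]
ft_force: [-0.8, 0.1, -2.0]
width: 33.5
grasp_force: 30.0
```

Emit:
play_rows(
  dp=[
    [0, 0, 2],
    [0, 0, 3],
    [0, 0, 4],
    [0, 0, 4],
    [0, 0, 0],
  ],
  yaw=[0, 0, 0, 0, 0],
)

```text
t: 14.85
ee_pos: [563.8, -99.7, 216.6]
orientation: [1.192, 2.905, 0.001]
ft_force: [-0.2, -0.0, -1.8]
width: 33.6
grasp_force: 30.0
```

```bash
python3 s.py
```

```text
t 14.85 ee [563.77 -99.73 216.64] yaw 45.38 w 33.6 30.0 f [-0.17 -0.02 -1.84] m [-0.08   0.023 -0.028] q6 -0.99
```

Emit:
play_rows(
  dp=[
    [0, 0, 10],
    [0, 0, 15],
    [0, 0, 10],
    [0, 0, 0],
  ],
  yaw=[0, 0, 0, 0],
)

```text
t: 15.18
ee_pos: [564.6, -99.9, 253.3]
orientation: [1.191, 2.902, 0.001]
ft_force: [0.5, -0.0, -1.8]
width: 33.4
grasp_force: 30.0
```

Emit:
play_rows(
  dp=[
    [1, -15, 0],
    [2, -30, 0],
    [2, -30, 0],
    [2, -32, 0],
    [2, -32, 0],
    [2, -32, 0],
    [2, -28, 0],
    [1.5, -20, 0],
  ],
  yaw=[0, 0, 0, 0, 0, 0, 0, 0],
)

```text
t: 15.85
ee_pos: [577.3, -321.1, 250.0]
orientation: [1.194, 2.906, -0.001]
ft_force: [-0.3, 0.8, -1.4]
width: 34.1
grasp_force: 30.0
```

Emit:
play_rows(
  dp=[
    [0, 0, -10],
    [0, 0, -20],
    [0, 0, -25],
    [0, 0, -25],
    [0, 0, -25],
    [0, 0, -15],
    [0, 0, 0],
    [0, 0, 0],
  ],
  yaw=[0, 0, 0, 0, 0, 0, 0, 0],
)

```text
t: 16.52
ee_pos: [576.9, -317.6, 129.3]
orientation: [-1.191, -2.904, -0.001]
ft_force: [-0.3, 0.3, -1.1]
width: 33.7
grasp_force: 30.0
```

```bash
python3 s.py; python3 - <<'E'
from h import *
from scipy.optimize import least_squares
o=ctrl.get_obs()
for n in ('wrist','top'):
    im=viewer.get_image(n); W=cloud(im,o)
    b=W[(np.abs(np.hypot(W[...,0]-578,W[...,1]+318)-54)<8)&(W[...,2]>8)&(W[...,2]<20)][:,:2]
    if len(b)>10: print(n,least_squares(lambda x: np.hypot(b[:,0]-x[0],b[:,1]-x[1])-53.5,[578,-318],loss='soft_l1').x.round(1),len(b))
    if n=='wrist': save(im,'p.png',None,1.0)
E
```

```text
t 16.52 ee [ 576.91 -317.55  129.31] yaw 45.41 w 33.7 30.0 f [-0.28  0.27 -1.11] m [0.041 0.022 0.021] q6 -1.31
wrist [ 577.6 -321. ] 1144
top [ 578.6 -320.6] 100
```

View pics/p.png

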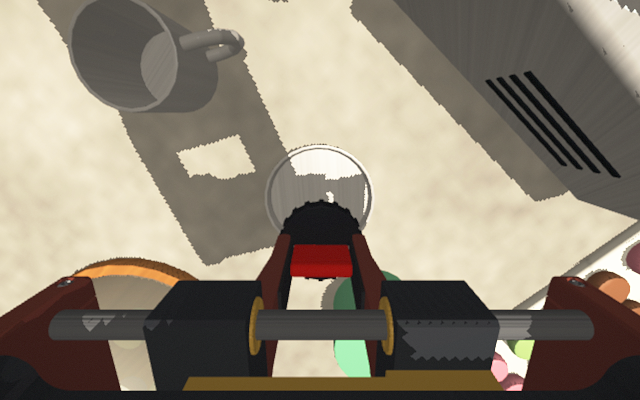

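The cap hangs upright over the dish (rim circle at (320,190), cap at (320,225)) with nothing in the way. Lowering, with a feel at the end.

Emit:
play_rows(
  dp=[
    [0.5, -1.5, -12],
    [0.5, -1.5, -20],
    [0, 0, -20],
    [0, 0, -15],
    [0, 0, -9],
    [0, 0, -4],
    [0, 0, 0],
    [0, 0, 0],
  ],
  yaw=[0, 0, 0, 0, 0, 0, 0, 0],
)

```text
t: 17.28
ee_pos: [579.0, -321.8, 51.0]
orientation: [1.192, 2.906, -0.0]
ft_force: [0.6, 0.0, -1.1]
width: 33.7
grasp_force: 30.0
```

```bash
python3 s.py
```

```text
t 17.28 ee [ 579.04 -321.81   50.95] yaw 45.39 w 33.7 30.0 f [ 0.6   0.04 -1.06] m [-0.032  0.005  0.026] q6 -1.32
```

Emit:
play_rows(
  dp=[
    [0, 0, -2.5],
    [0, 0, -2.5],
    [0, 0, -2],
    [0, 0, 0],
    [0, 0, 0],
  ],
  yaw=[0, 0, 0, 0, 0],
)

```text
t: 17.7
ee_pos: [578.6, -321.6, 43.5]
orientation: [1.193, 2.906, -0.0]
ft_force: [0.4, 0.6, -2.1]
width: 33.7
grasp_force: 30.0
```

Emit:
play_rows(
  dp=[
    [0, 0, -1],
    [0, 0, 0],
  ],
  yaw=[0, 0],
)

```text
t: 17.87
ee_pos: [578.5, -321.6, 42.4]
orientation: [-1.193, -2.906, -0.0]
ft_force: [-0.5, -0.0, -1.0]
width: 34.0
grasp_force: 30.0
```

Emit:
play_rows(
  dp=[
    [0, 0, -0.7],
    [0, 0, 0],
  ],
  yaw=[0, 0],
)

```text
t: 18.03
ee_pos: [578.6, -321.5, 41.7]
orientation: [-1.192, -2.906, -0.0]
ft_force: [0.6, -0.5, -0.7]
width: 33.6
grasp_force: 30.0
```

Emit:
play_rows(
  dp=[
    [0, 0, -0.7],
    [0, 0, 0],
  ],
  yaw=[0, 0],
)

```text
t: 18.2
ee_pos: [578.7, -321.7, 41.2]
orientation: [1.192, 2.906, -0.0]
ft_force: [0.3, -0.7, -0.7]
width: 33.5
grasp_force: 30.0
```

Emit:
play_rows(
  dp=[
    [0, 0, -0.7],
    [0, 0, 0],
  ],
  yaw=[0, 0],
)

```text
t: 18.37
ee_pos: [578.8, -321.8, 41.0]
orientation: [1.192, 2.906, -0.0]
ft_force: [-1.9, 0.9, 4.2]
width: 33.8
grasp_force: 30.0
```

Contact felt. Releasing and rising straight up.

Emit:
play_rows(
  dp=[
    [0, 0, 0.2],
    [0, 0, 0],
    [0, 0, 0],
    [0, 0, 0],
    [0, 0, 0],
  ],
  yaw=[0, 0, 0, 0, 0],
  gripper=0.42,
)

```text
t: 18.78
ee_pos: [578.5, -321.5, 40.4]
orientation: [-1.192, -2.906, -0.0]
ft_force: [0.0, -0.1, -0.2]
width: 50.9
grasp_force: 0.0
```

Emit:
play_rows(
  dp=[
    [0, 0, 5],
    [0, 0, 10],
    [0, 0, 20],
    [0, 0, 25],
    [0, 0, 30],
    [0, 0, 30],
    [0, 0, 0],
    [0, 0, 0],
  ],
  yaw=[0, 0, 0, 0, 0, 0, 0, 0],
)

```text
t: 19.45
ee_pos: [579.9, -322.4, 163.7]
orientation: [1.191, 2.902, -0.001]
ft_force: [0.4, 0.0, 0.2]
width: 50.7
grasp_force: 0.0
```

```bash
python3 s.py; python3 - <<'E'
from h import *
o=ctrl.get_obs(); im=viewer.get_image('wrist'); W=cloud(im,o); M=R.from_rotvec(o['orientation']).as_matrix()
m=red(im)&(np.hypot(W[...,0]-578,W[...,1]+320)<45)&(W[...,2]>15)&(W[...,2]<90); P=W[m]
print(len(P),P.mean(0).round(1),np.percentile(P[:,2],[2,50,98]).round(1))
Q=(P-o['ee_pos'])@M; f=Q[(P[:,2]>38)&(P[:,2]<57)]
print('tilt of face',np.degrees(np.arctan(np.polyfit(f[:,2],f[:,0],1)[0])) if len(f)>20 else None)
top=viewer.get_image('top'); sc=viewer.get_image('scene')
c=w2p(sc,[578,-320,20]); a=im['pixels'][150:390,200:480]; 
u,v=map(int,c); b=sc['pixels'][max(0,v-60):v+60,max(0,u-70):u+70]
cv2.imwrite('pics/end.png',np.hstack([cv2.resize(a,(420,360)),cv2.resize(b,(370,360))])[:,:,::-1])
E
```

```text
t 19.45 ee [ 579.91 -322.37  163.68] yaw 45.38 w 50.7 0.0 f [0.39 0.02 0.16] m [-0.016  0.037 -0.004] q6 -1.32
523 [ 579.1 -322.3   56.8] [30.1 64.3 66.8]
tilt of face -2.360226698285665
```

View pics/end.png

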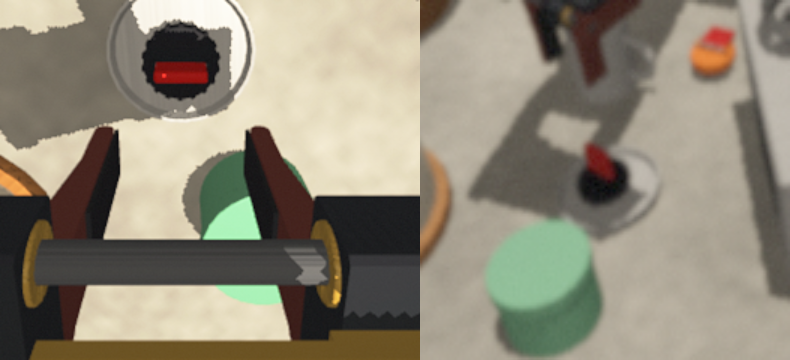

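The cap stands upright in the dish at (180,60) left and (603,180) right, tab up and about 2° off vertical, with the gripper clear.

```bash
python3 -c "
from workcell import ticket; print(ticket.close_job())"
```

```text
the job is handed in; nothing more can be done
None
```

The cap is unscrewed, lifted out and standing upright in the dish with its tab up (about 2° off vertical); I ran it slightly into the sprung stop (estimated twist about 0.19 Nm, against the pins' 0.18 Nm), backed off before lifting, moved nothing else that I know of, and handed the job in with no result reported back.

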